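# Put the stall's tube lamp back on its charging rail

## Task

Put the cordless tube lamp back on its charging rail: press it down between the two spring clips until both have snapped around it and it sits fully down, then slide it along in the clips until its plug end is fully home in the socket block, and let go. Do it by feel, without forcing the lamp, and leave the other things on the counter where they are.

Things in the scene. Friction and masses are not known exactly. Their poses are not given: they have to be found in the camera images.
- lamp_mid (a point): Centre of the loose tube lamp (about 0.18 kg), on its axis. White round barrel 26 mm in diameter, 220 mm long, between two square grey end caps (30 x 30 mm, 18 mm long), so it lies without rolling, axis 15 mm above the counter. Local x runs along the lamp to its plug end, z is up as it lies. The cap faces are 128 mm from here; the -x cap has a flat round black switch, 3 mm thick.
- lamp_plug (a point): Point on the lamp's axis in the face of its +x cap, 128 mm from lamp_mid. From it a round brass plug, 12 mm in diameter with a tapered tip, stands out 14 mm along +x. This square face meets the face of the socket block when the lamp is home.
- dock_seat (a point): Where lamp_mid is when the lamp is fully down in both clips and fully home in the socket, lamp x along this frame's x: 46 mm above the counter. Local x runs along the rail to the socket, z is up. The rail is fixed: an aluminium bar 52 mm wide, 16 mm high, from x = -130 to +205 mm; between the clips there is a gap of 17 mm between rail and seated barrel.
- clip_rear (a point): Rear spring clip, at dock_seat x = -65 mm, on the axis of the seated barrel. Two spring-steel fingers, 14 mm long along the rail, flare to a mouth 32 mm wide, 67 mm above the counter; the throat of 18.6 mm, 56 mm above the counter, springs open for the barrel. Laid in the mouths, the lamp rests with its axis 20 mm above the seat; pressed, it snaps through and stops on plastic saddles.
- clip_front (a point): Front spring clip, the same, at dock_seat x = +65 mm. Snapping in takes about 7 to 13 N on each clip (15 to 20 N in all when both are pressed at once from the middle; one usually snaps before the other). Half in, the barrel can stick some 8 mm up, so press on until it stops. Sliding the snapped-in lamp along takes about 7 to 17 N. Neither the saddles nor the socket block bear more than 35 N.
- socket_mouth (a point): Centre of the socket's mouth, in the face of the black socket block (46 mm wide, top 74 mm above the counter), at dock_seat x = +128 mm, 46 mm above the counter. Round hole 15.5 mm in diameter, 19 mm deep, along the rail. To clear it, press the lamp into the clips with lamp_mid 18 to 30 mm short of dock_seat, then slide it along +x until its cap face meets the block.
- bottle: Bystander: clear water bottle, 62 mm wide, 170 mm high, origin under its centre.
- packet: Bystander: brown paper packet 65 x 100 x 50 mm, origin under its centre.
- cup: Bystander: dark brown drinking bowl, 110 mm wide, 50 mm high, origin under its centre.
- weight: Bystander: dark steel scale weight, 48 mm wide, 49 mm high, origin under its centre.

How it is judged:
By the outcome, as a careful person would: the job done as asked, in the order asked, and still so for the second after the job is handed in, with the robot touching nothing.
It also fails if it takes over 72 s, if anything falls off the work surface, if the arm or the gripper's body presses on something with over 40 N, if the wrist force passes 120 N, or if a joint passes its speed limit or range.

## Robot

A 6-joint arm with a two-finger parallel gripper is mounted at the origin on the work surface. World frame = base frame: x ahead of the robot, y to its left, z up, the work surface at z = 0. Lengths are in m, angles in degrees, forces in N, time in s.
With the tool pointing down it reaches from about 0.3 to 0.75 m from the base axis. Payload 8.5 kg.
Tool frame: the origin (TCP) lies midway between the tips of the shut fingers; the grasp point (between the pads) lies env.tcp_to_grasp behind it (env.tcp_to_grasp is the distance from the TCP to the grasp point, in m); z points along the fingers, y is the direction in which the jaws open and shut (so a half turn about z gives the same grasp; the last joint's range is limited). The gripper opens to 85 mm and grips with 20 to 120 N. Pads are 22 mm wide; open, the fingers measure 114 mm over their backs; the gripper's body (76 mm by 85 mm) begins 54 mm behind the grasp point. The pads swing forward as they close: fully open they stand 13 mm farther back than shut.
Start: joints at [-82.924, 21.807, 74.336, -0, 83.858, -12.336], TCP at [0.183, -0.519, 0.231] pointing down, gripper open.
Joint ranges: [-178.18, 178.18], [-50.72, 133.34], [12.68, 142.11], [-81.47, 261.47], [9.98, 163.14], [-165.26, 165.26]. Speed limits (degrees/s): [136.94, 136.94, 180, 180, 180, 180].

## Interface

Orientations are given as a 3x3 rotation matrix whose columns are the frame's x, y, z axes.
In Python, from rig import readout, imaging, job, env gives the robot as it stands.
- The arm moves only by the tool move_arm, never from a script. Its argument "motion" is a list of rows, each a list of 3 entries, a list of its own where there are three numbers: the shift along the tool's x, y, z normalised to -1 to 1, where 1 is 0.02 m, then the turn, a rotation vector about the tool's x, y, z normalised to -1 to 1, where 1 is 120 degrees, then the gripper command: -1 is shut, 1 is fully open, values between are in proportion. In form: [[[tx, ty, tz], [rx, ry, rz], claw], ...]. A call has 1 to 12 rows; each row shifts and turns the pose as measured when the row begins, along the tool's axes as they then stand; what a row does not reach is not made up. A row lasts 1/12 s, in which the tool goes at most 41.7 mm and 7.16 degrees, less where a joint would pass 70% of its speed; a pose out of reach is approached as far as the arm can. A call with a number of a shift or a turn outside -1 to 1 is refused whole. A call with a gripper value outside its range is refused whole. The fingers move at their own pace and stop on an object; "squeeze" is the grip in N (left out, the last holds). Time passes only in rows, so rows that do not move let the fingers close. It gives the time, the measured TCP pose, the force and the opening at its end, in the units of the state.
- readout.observe(): the state, without advancing time (a new reading comes with each control period).
- imaging.get_image(name): name is "scene" or "top" or "wrist"; returns a dict with "img" (384x512x3 uint8, blue, green, red), "fov_y" (degrees; the focal length in pixels is half the picture's height over the tangent of half this angle, whatever the lens; pixels are square), "cx", "cy" (the principal point, pixels), "eye" and "orientation" of the camera in the world. Camera axes: x right, y up, looking along -z (the intrinsics and any distortion apply to the point x, -y, -z); pixel columns grow to the right and rows downward; lengths in m; the calibration is good to about 2 mm. A picture is of the moment at which its call begins. There is no depth.
- job.close_job(): hands the job in, once; it reports no verdict.
The state is a dict: "time_s": time; "q": joint angles; "qvel": joint speeds; "joint_efforts": joint torques, N m; "position": TCP position; "tool_rot": TCP orientation; "ft_force": force on the tool from outside, world axes, zero at the start; "wrist_torque": the same for the moment, N m; "grip_width": finger opening in m.
Only numpy, scipy, OpenCV 4.12 (cv2) and the standard library are available. Lean on these libraries where they do the work, as an engineer would, in place of code of your own. Each camera call takes 0.05 s, during which the arm holds its last target.

## Working session

There is one attempt and no reset: what is moved stays moved. The work goes in short steps, Python scripts to look and compute and a tool call to move; the robot and the scene stay as the last step left them, time stands still between calls to the robot, and variables do not carry over. Pictures are saved under pics/ and viewed, and the job is handed in when it is done.

Besides the shell and the picture viewer there is one more tool, called as name(argument=value, ...), one argument or row to a line, values as JSON. move_arm: Moves the arm, as the interface text tells. Its arguments: {"type":"object","properties":{"motion":{"type":"array","items":{"type":"array"}},"squeeze":{"type":"number"}},"required":["motion"]}

```bash
ls; mkdir -p pics; python3 - <<'E'
from rig import readout, imaging, job, env
import cv2
print(readout.observe()); print(env.tcp_to_grasp)
for n in("scene","top","wrist"):
    d=imaging.get_image(n); cv2.imwrite(f"pics/{n}0.png",d["img"]); print(n,{k:v for k,v in d.items() if k!="img"})
E
```

```text
pics
{'time_s': 0.0, 'q': array([-8.29241791e+01,  2.18413844e+01,  7.43866217e+01, -3.18779540e-04,
        8.38595545e+01, -1.23341475e+01]), 'qvel': array([-0.06240482, -0.05390658, -0.087576  ,  0.02307654,  0.08158929,
       -0.1120451 ]), 'joint_efforts': array([ 1.94954446e-03, -4.48456085e+01, -2.31276602e+01, -4.65599680e-05,
        4.71816107e-03,  2.96802148e-05]), 'position': array([ 0.18275083, -0.51842045,  0.2306971 ]), 'tool_rot': array([[ 9.43164686e-01,  3.32325651e-01, -1.93740001e-04],
       [ 3.32325552e-01, -9.43163522e-01,  1.51589998e-03],
       [ 3.21043946e-04, -1.49412808e-03, -9.99998832e-01]]), 'ft_force': array([0.07340803, 0.01107861, 0.55500076]), 'wrist_torque': array([-0.01722128, -0.01726754,  0.00093106]), 'grip_width': 0.08526683699469079}
0.0187
scene {'fov_y': 46.69854608488876, 'cx': 244.93230126991818, 'cy': 194.63889050915654, 'eye': array([0.93623915, 0.63559074, 0.83489683]), 'orientation': array([[-0.89255409, -0.31354923,  0.32408962],
       [ 0.45079   , -0.63896414,  0.62330828],
       [ 0.01164381,  0.70243271,  0.71165491]])}
top {'fov_y': 52.7533995280681, 'cx': 254.8156648071923, 'cy': 187.57819360897116, 'eye': array([ 0.39583057, -0.05878742,  1.13288995]), 'orientation': array([[ 0.00710063,  0.98455074, -0.17495551],
       [-0.99979946,  0.00371373, -0.01967841],
       [-0.01872466,  0.17506015,  0.98437967]])}
wrist {'fov_y': 64.16081465384786, 'cx': 253.4942162301937, 'cy': 191.82286822541266, 'eye': array([ 0.24890135, -0.49517207,  0.37291682]), 'orientation': array([[ 0.33210655,  0.90672647,  0.25990836],
       [-0.9432404 ,  0.31973714,  0.08980928],
       [-0.0016699 , -0.27498232,  0.96144783]])}
```

View pics/scene0.png

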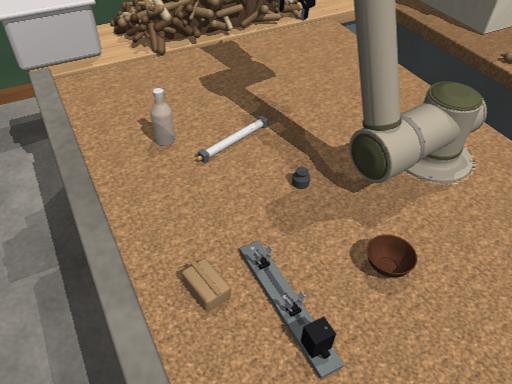

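View pics/top0.png

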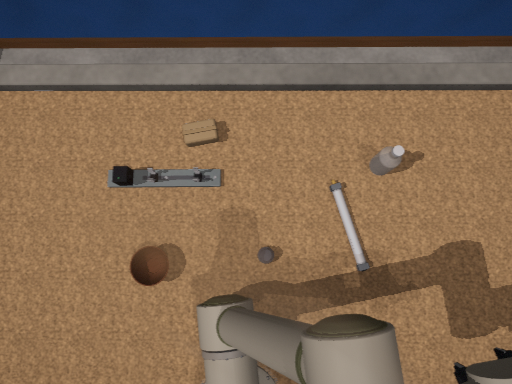

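View pics/wrist0.png

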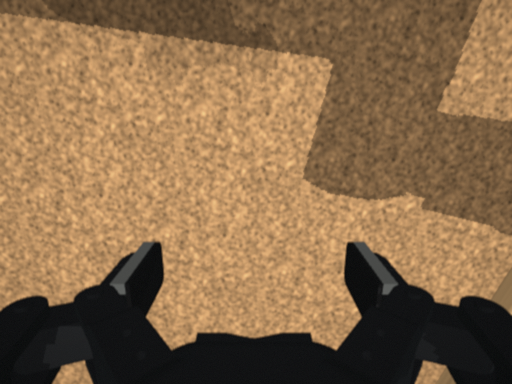

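```bash
cat > h.py <<'E'
import numpy as np, cv2
from rig import readout, imaging, job, env
def ray(d,u,v):
    f=d["img"].shape[0]/2/np.tan(np.radians(d["fov_y"]/2))
    r=d["orientation"]@np.array([(u-d["cx"])/f,-(v-d["cy"])/f,-1.]); return d["eye"],r/np.linalg.norm(r)
def onz(d,u,v,z):
    e,r=ray(d,u,v); return e+r*(z-e[2])/r[2]
def proj(d,p):
    f=d["img"].shape[0]/2/np.tan(np.radians(d["fov_y"]/2))
    c=d["orientation"].T@(np.asarray(p)-d["eye"]); return np.array([d["cx"]-f*c[0]/c[2],d["cy"]+f*c[1]/c[2]])
def tri(d1,p1,d2,p2):
    a,r=ray(d1,*p1); b,s=ray(d2,*p2)
    t=np.linalg.lstsq(np.c_[r,-s],b-a,rcond=None)[0]; P=a+t[0]*r;Q=b+t[1]*s
    return (P+Q)/2,np.linalg.norm(P-Q)
E
python3 - <<'E'
from h import *
T=imaging.get_image("top");S=imaging.get_image("scene")
def crop(d,x0,y0,w,h,k,n): cv2.imwrite(n,cv2.resize(d["img"][y0:y0+h,x0:x0+w],None,fx=k,fy=k,interpolation=cv2.INTER_CUBIC))
crop(T,100,150,130,50,6,"pics/t_rail.png"); crop(S,230,230,120,150,4,"pics/s_rail.png"); crop(T,320,170,60,110,5,"pics/t_lamp.png")
crop(S,180,105,100,65,7,"pics/s_lamp.png")
for d,n,roi in((T,"top",(320,170,60,110)),(S,"scene",(180,105,100,65))):
    x,y,w,h=roi; c=cv2.cvtColor(d["img"],cv2.COLOR_BGR2HSV)[y:y+h,x:x+w]
    m=((c[...,1]<70)&(c[...,2]>120)).astype(np.uint8)
    k,l,s,_=cv2.connectedComponentsWithStats(m); i=1+s[1:,4].argmax(); p=np.argwhere(l==i)[:,::-1]+[x,y]
    r=cv2.minAreaRect(p.astype(np.float32)); print(n,s[i],r)
    q=cv2.boxPoints(r); 
    e=[(q[a]+q[(a+1)%4])/2 for a in range(4)]
    L=[np.linalg.norm(e[a]-e[a-2]) for a in range(2)]; a=int(np.argmax(L))
    A,B=[onz(d,*e[a],.015),onz(d,*e[a+2],.015)]
    print(e[a],e[a+2],A,B,(A+B)/2,np.linalg.norm(A-B),np.degrees(np.arctan2(*(B-A)[1::-1])))
E
```

```text
top [ 12  19  33  76 695] ((348.531005859375, 225.8174285888672), (78.43287658691406, 9.397760391235352), 71.02959442138672)
[335.78253 188.73097] [361.27948 262.90387] [ 0.59198822 -0.27292387  0.015     ] [ 0.37984453 -0.3383331   0.015     ] [ 0.48591638 -0.30562849  0.015     ] 0.22199844907961894 -162.86415476499434
scene [ 25  14  58  38 523] ((234.26922607421875, 137.34616088867188), (8.558395385742188, 63.38175582885742), 60.2551155090332)
[261.7846  121.62308] [206.75385 153.06924] [ 0.37296789 -0.34284708  0.015     ] [ 0.58549826 -0.27899551  0.015     ] [ 0.47923307 -0.3109213   0.015     ] 0.22191480485337245 16.72210890573719
```

View crops.

View pics/t_rail.png

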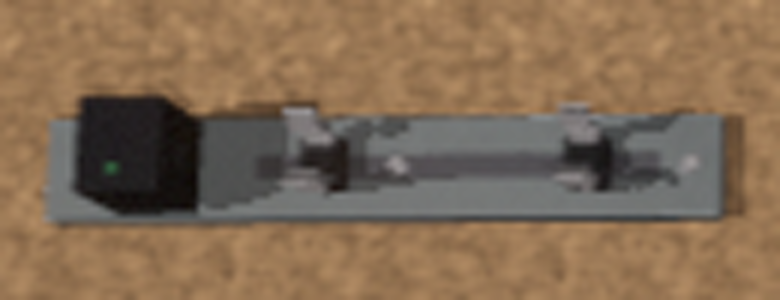

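View pics/s_rail.png

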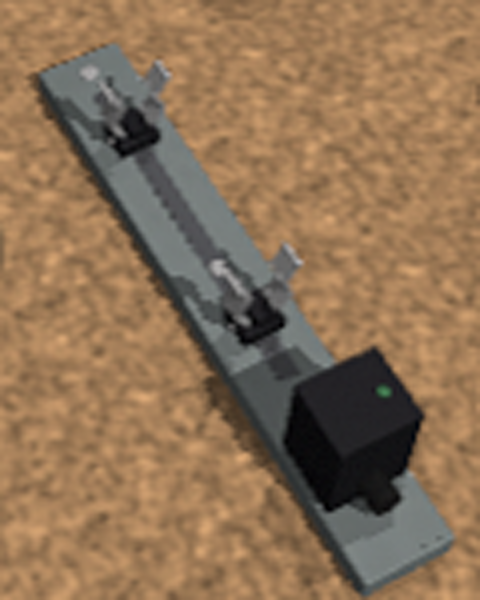

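View pics/t_lamp.png

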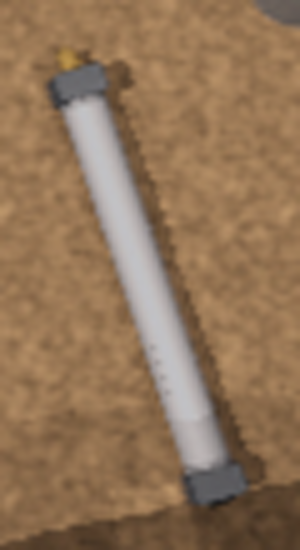

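View pics/s_lamp.png

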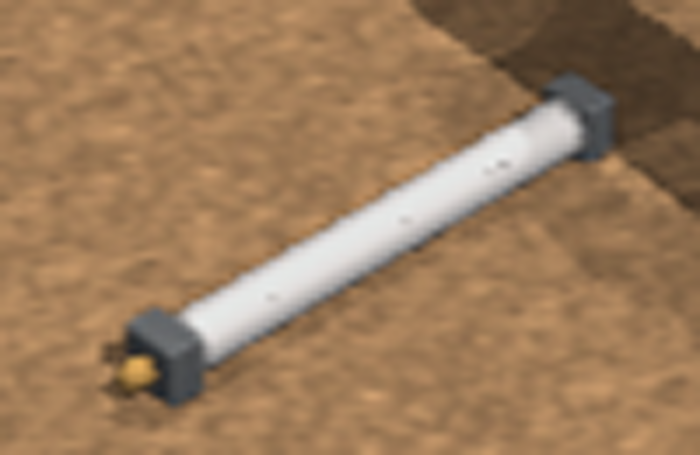

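```bash
python3 - <<'E'
from h import *
T=imaging.get_image("top");S=imaging.get_image("scene")
t=lambda u,v:(100+u/6-.4,150+v/6-.4); s=lambda u,v:(230+u/4-.4,230+v/4-.4)
tc=dict(rearF=t(722,115),rearN=t(722,213),frontF=t(50,120),frontN=t(47,215))
sc=dict(rearF=s(38,73),rearN=s(113,43),frontN=s(452,540),frontF=s(365,585))
for k in tc: print(k,onz(T,*tc[k],.016)[:2],onz(S,*sc[k],.016)[:2])
for d,c in((T,tc),(S,sc)):
    P={k:onz(d,*c[k],.016) for k in c}
    R=(P['rearF']+P['rearN'])/2;F=(P['frontF']+P['frontN'])/2;L=np.linalg.norm(F-R);u=(F-R)/L
    print("rear",R[:2],"front",F[:2],"len",L,"yaw",np.degrees(np.arctan2(u[1],u[0])),"w",np.linalg.norm(P['rearF']-P['rearN']),"seat",(R+u*.130*L/.335)[:2])
# lamp ends
print(tri(T,(337-.3,187-.3),S,(203,156)))
# plug cap center & far cap, both views at z=.03 etc
for n,z,a,b in(("plugtip",.015,(320+66/5,170+58/5),(180+132/7,105+372/7)),):
    print(n,onz(T,*a,z),onz(S,*b,z),tri(T,a,S,b))
# bystanders in top
E
```

```text
rearF [0.65052378 0.06725113] [0.65340479 0.06680505]
rearN [0.60134776 0.06612459] [0.60409876 0.06645079]
frontF [0.64703896 0.40120263] [0.64950974 0.40038885]
frontN [0.5991313  0.39914432] [0.60092221 0.40090474]
rear [0.62593577 0.06668786] front [0.62308513 0.40017348] len 0.3334977987675627 yaw 90.48975266923281 w 0.049188923710748 seat [0.62482955 0.19610019]
rear [0.62875178 0.06662792] front [0.62521597 0.40064679] len 0.33403758565628233 yaw 90.60648968960594 w 0.049307297832482735 seat [0.62737967 0.19624719]
(array([ 0.59859743, -0.27644917,  0.01097693]), np.float64(0.000361033104937348))
plugtip [ 0.61317117 -0.26600906  0.015     ] [ 0.61420383 -0.26841659  0.015     ] (array([ 0.6138709 , -0.26640886,  0.01605814]), np.float64(0.0020961260801458576))
```

```bash
cat >> h.py <<'E'
from scipy.spatial.transform import Rotation as Ro
def R_yaw(deg):
    c,s=np.cos(np.radians(deg)),np.sin(np.radians(deg))
    return np.array([[c,s,0],[s,-c,0],[0,0,-1.]])
def plan(p,yaw):
    o=readout.observe(); R=np.array(o["tool_rot"]); d=R.T@(np.array(p)-o["position"])
    rv=Ro.from_matrix(R.T@R_yaw(yaw)).as_rotvec(degrees=True)
    print("t",round(o["time_s"],2),"pos",o["position"].round(4),"tool shift mm",(d*1000).round(1),"units",(d/.02).round(2),"rot deg",rv.round(2),"units",(rv/120).round(4), "F",o["ft_force"].round(1),"w",round(o["grip_width"],4))
E
python3 -c "
from h import *
plan([.501,-.302,.15],17)"
```

```text
t 0.35 pos [ 0.1828 -0.5186  0.2312] tool shift mm [372.1 -98.5  81.2] units [18.61 -4.93  4.06] rot deg [-0.02 -0.    2.41] units [-0.0001 -0.      0.0201] F [-0.1  0.   0.4] w 0.0853
```

move_arm(
  motion=[
    [[0.95, -0.25, 0.2], [0, 0, 0.002], 1],
    [[0.95, -0.25, 0.2], [0, 0, 0.002], 1],
    [[0.95, -0.25, 0.2], [0, 0, 0.002], 1],
    [[0.95, -0.25, 0.2], [0, 0, 0.002], 1],
    [[0.95, -0.25, 0.2], [0, 0, 0.002], 1],
    [[0.95, -0.25, 0.2], [0, 0, 0.002], 1],
    [[0.95, -0.25, 0.2], [0, 0, 0.002], 1],
    [[0.95, -0.25, 0.2], [0, 0, 0.002], 1],
    [[0.95, -0.25, 0.2], [0, 0, 0.002], 1],
    [[0.95, -0.25, 0.2], [0, 0, 0.002], 1],
    [[0.95, -0.25, 0.2], [0, 0, 0], 1],
    [[0.95, -0.25, 0.2], [0, 0, 0], 1],
  ],
)

```text
time_s: 1.35
position: [0.3868, -0.3879, 0.1812]
tool_rot: [[0.959, 0.284, -0.0], [0.284, -0.959, -0.002], [-0.001, 0.002, -1.0]]
ft_force: [-0.1, 0.4, 0.7]
grip_width: 0.0853
```

```bash
python3 -c "
from h import *
plan([.501,-.302,.15],17)"
```

```text
t 1.35 pos [ 0.3868 -0.3879  0.1812] tool shift mm [133.9 -50.   30.9] units [ 6.69 -2.5   1.55] rot deg [ 0.1   0.06 -0.5 ] units [ 0.0008  0.0005 -0.0041] F [-0.1  0.4  0.7] w 0.0853
```

move_arm(
  motion=[
    [[0.95, -0.35, 0.22], [0, 0, -0.001], 1],
    [[0.95, -0.35, 0.22], [0, 0, -0.001], 1],
    [[0.95, -0.35, 0.22], [0, 0, -0.001], 1],
    [[0.95, -0.35, 0.22], [0, 0, 0], 1],
    [[0.95, -0.35, 0.22], [0, 0, 0], 1],
    [[0.95, -0.35, 0.22], [0, 0, 0], 1],
    [[0.7, -0.3, 0.2], [0, 0, 0], 1],
    [[0.2, -0.1, 0.1], [0, 0, 0], 1],
    [[0, 0, 0], [0, 0, 0], 1],
  ],
)

```text
time_s: 2.1
position: [0.5064, -0.2948, 0.1456]
tool_rot: [[0.956, 0.294, -0.001], [0.294, -0.956, -0.001], [-0.001, 0.0, -1.0]]
ft_force: [-0.1, -0.4, 1.0]
grip_width: 0.0851
```

```bash
python3 -c "
from h import *
plan([.501,-.302,.15],17)
d=imaging.get_image('wrist');cv2.imwrite('pics/w1.png',d['img'])
import pickle;pickle.dump(d,open('w1.pkl','wb'))"
```

```text
t 2.1 pos [ 0.5064 -0.2948  0.1456] tool shift mm [-7.3  5.3 -4.4] units [-0.36  0.26 -0.22] rot deg [0.02 0.08 0.11] units [0.0001 0.0006 0.0009] F [-0.1 -0.4  1. ] w 0.0851
```

View pics/w1.png

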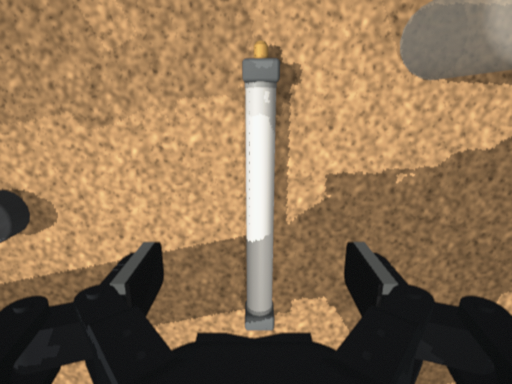

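```bash
python3 - <<'E'
from h import *
import pickle; d=pickle.load(open('w1.pkl','rb'))
c=cv2.cvtColor(d["img"],cv2.COLOR_BGR2HSV)
m=((c[...,1]<60)&(c[...,2]>110)); m[:, :200]=0; m[:,310:]=0; m[330:]=0
rows=[r for r in range(90,300,10)]
for r in (78,80,82,84,100,180,260,300,308,311,314,317): 
    x=np.where(m[r])[0]; print(r,(x.min(),x.max(),len(x)) if len(x) else None)
xs=[(np.where(m[r])[0].min()+np.where(m[r])[0].max())/2 for r in rows]
a,b=np.polyfit(rows,xs,1); print(a,b)
for r0,r1 in((81.5,313),):
    A=onz(d,a*r0+b,r0,.015+.0);B=onz(d,a*r1+b,r1,.015)
    print(A,B,np.linalg.norm(A-B),(A+B)/2,np.degrees(np.arctan2(*(A-B)[1::-1])))
print("plugcap face z.03",onz(d,261,59,.03))
E
```

```text
78 (np.int64(243), np.int64(256), 14)
80 None
82 (np.int64(249), np.int64(268), 20)
84 (np.int64(245), np.int64(271), 27)
100 (np.int64(245), np.int64(275), 31)
180 (np.int64(246), np.int64(273), 28)
260 (np.int64(247), np.int64(272), 26)
300 (np.int64(247), np.int64(271), 25)
308 (np.int64(249), np.int64(270), 22)
311 (np.int64(251), np.int64(267), 17)
314 (np.int64(255), np.int64(264), 10)
317 None
-0.003701298701298476 260.27467532467534
[ 0.59226265 -0.27381912  0.015     ] [ 0.37432331 -0.34128276  0.015     ] 0.22814227546676819 [ 0.48329298 -0.30755094  0.015     ] 17.200036325337127
plugcap face z.03 [ 0.60722056 -0.26964446  0.03      ]
```

```bash
python3 -c "
from h import *
plan([.503,-.3014,.006],17.2)"
```

```text
t 2.15 pos [ 0.5061 -0.2952  0.1458] tool shift mm [ -4.6   5.  139.8] units [-0.23  0.25  6.99] rot deg [ 0.02  0.07 -0.12] units [ 0.0002  0.0006 -0.001 ] F [ 0.2 -0.3 -0.1] w 0.0857
```

move_arm(
  motion=[
    [[-0.1, 0.1, 0.8], [0, 0, -0.001], 1],
    [[-0.1, 0.1, 0.8], [0, 0, 0], 1],
    [[-0.03, 0.05, 0.8], [0, 0, 0], 1],
    [[0, 0, 0.8], [0, 0, 0], 1],
    [[0, 0, 0.8], [0, 0, 0], 1],
    [[0, 0, 0.8], [0, 0, 0], 1],
    [[0, 0, 0.6], [0, 0, 0], 1],
    [[0, 0, 0.4], [0, 0, 0], 1],
    [[0, 0, 0.2], [0, 0, 0], 1],
    [[0, 0, 0], [0, 0, 0], 1],
  ],
)

```text
time_s: 2.98
position: [0.4977, -0.3119, 0.0255]
tool_rot: [[0.958, 0.287, 0.004], [0.287, -0.958, -0.008], [0.001, 0.009, -1.0]]
ft_force: [0.0, 0.8, -0.2]
grip_width: 0.0855
```

```bash
python3 -c "
from h import *
plan([.503,-.3014,.006],17.2)"
```

```text
t 2.98 pos [ 0.4977 -0.3119  0.0255] tool shift mm [ 8.  -8.7 19.4] units [ 0.4  -0.43  0.97] rot deg [ 0.52 -0.07 -0.54] units [ 0.0043 -0.0006 -0.0045] F [ 0.   0.8 -0.2] w 0.0855
```

move_arm(
  motion=[
    [[0.15, -0.15, 0.3], [0.002, 0, -0.002], 1],
    [[0.1, -0.1, 0.3], [0, 0, 0], 1],
    [[0.05, -0.05, 0.2], [0, 0, 0], 1],
    [[0, 0, 0], [0, 0, 0], 1],
    [[0, 0, 0], [0, 0, 0], 1],
  ],
)

```text
time_s: 3.4
position: [0.5027, -0.3049, 0.0101]
tool_rot: [[0.957, 0.291, 0.005], [0.291, -0.957, -0.006], [0.003, 0.008, -1.0]]
ft_force: [-0.2, 0.3, 0.2]
grip_width: 0.0853
```

```bash
python3 -c "
from h import *
plan([.503,-.3014,.006],17.2)"
```

```text
t 3.4 pos [ 0.5027 -0.3049  0.0101] tool shift mm [ 1.3 -3.3  4.1] units [ 0.06 -0.17  0.2 ] rot deg [ 0.44 -0.18 -0.3 ] units [ 0.0037 -0.0015 -0.0025] F [-0.2  0.3  0.2] w 0.0853
```

move_arm(
  motion=[
    [[0.06, -0.17, 0.15], [0.003, 0, -0.002], 1],
    [[0, 0, 0.05], [0, 0, 0], 1],
    [[0, 0, 0], [0, 0, 0], -1],
    [[0, 0, 0], [0, 0, 0], -1],
    [[0, 0, 0], [0, 0, 0], -1],
    [[0, 0, 0], [0, 0, 0], -1],
    [[0, 0, 0], [0, 0, 0], -1],
    [[0, 0, 0], [0, 0, 0], -1],
    [[0, 0, 0], [0, 0, 0], -1],
    [[0, 0, 0], [0, 0, 0], -1],
  ],
  squeeze=60,
)

```text
time_s: 4.23
position: [0.5036, -0.3012, 0.0069]
tool_rot: [[0.955, 0.296, 0.005], [0.296, -0.955, -0.001], [0.004, 0.003, -1.0]]
ft_force: [0.8, 0.1, 0.2]
grip_width: 0.0238
```

```bash
python3 -c "
from h import *
plan([.503,-.3014,.006],17.2)
d=imaging.get_image('wrist');cv2.imwrite('pics/w2.png',d['img'])"
```

```text
t 4.23 pos [ 0.5036 -0.3012  0.0069] tool shift mm [-0.6  0.   0.8] units [-0.03  0.    0.04] rot deg [ 0.16 -0.25 -0.01] units [ 0.0013 -0.0021 -0.0001] F [0.8 0.1 0.2] w 0.0238
```

View pics/w2.png

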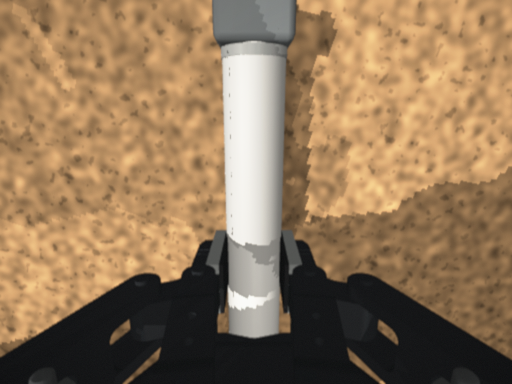

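move_arm(
  motion=[
    [[0, 0, -0.3], [0, 0, 0], -1],
    [[0, 0, -0.6], [0, 0, 0], -1],
    [[0, 0, -0.8], [0, 0, 0], -1],
    [[0, 0, -0.8], [0, 0, 0], -1],
    [[0, 0, -0.8], [0, 0, 0], -1],
    [[0, 0, -0.8], [0, 0, 0], -1],
    [[0, 0, -0.8], [0, 0, 0], -1],
    [[0, 0, -0.6], [0, 0, 0], -1],
    [[0, 0, -0.3], [0, 0, 0], -1],
  ],
)

```text
time_s: 5.03
position: [0.5011, -0.2996, 0.1271]
tool_rot: [[0.955, 0.295, -0.002], [0.295, -0.955, 0.005], [-0.0, -0.005, -1.0]]
ft_force: [0.3, -0.7, -2.5]
grip_width: 0.024
```

```bash
python3 - <<'E'
from h import *
plan([.626,.192,.15],90.5)
# rotation -6 deg(tool) for 12 rows, then straight; direction world constant
o=readout.observe(); p=o["position"].copy(); yaw=17.2; T=np.array([.626,.192,.15]); n=28
d=(T-p)/n
for i in range(n):
    R=R_yaw(yaw); print(i,(R.T@d/.02).round(2),round(yaw,1)); yaw=min(yaw+(3.0),90.5)
E
```

```text
t 5.03 pos [ 0.5011 -0.2996  0.1271] tool shift mm [ 264.5 -432.9  -20.9] units [ 13.22 -21.65  -1.04] rot deg [ -0.25  -0.16 -73.33] units [-0.0021 -0.0014 -0.611 ] F [ 0.3 -0.7 -2.5] w 0.024
0 [ 0.47 -0.77 -0.04] 17.2
1 [ 0.51 -0.75 -0.04] 20.2
2 [ 0.55 -0.72 -0.04] 23.2
3 [ 0.59 -0.69 -0.04] 26.2
4 [ 0.62 -0.66 -0.04] 29.2
5 [ 0.66 -0.62 -0.04] 32.2
6 [ 0.69 -0.59 -0.04] 35.2
7 [ 0.72 -0.55 -0.04] 38.2
8 [ 0.75 -0.51 -0.04] 41.2
9 [ 0.77 -0.47 -0.04] 44.2
10 [ 0.8  -0.43 -0.04] 47.2
11 [ 0.82 -0.39 -0.04] 50.2
12 [ 0.84 -0.35 -0.04] 53.2
13 [ 0.85 -0.3  -0.04] 56.2
14 [ 0.87 -0.26 -0.04] 59.2
15 [ 0.88 -0.21 -0.04] 62.2
16 [ 0.89 -0.17 -0.04] 65.2
17 [ 0.9  -0.12 -0.04] 68.2
18 [ 0.9  -0.07 -0.04] 71.2
19 [ 0.91 -0.02 -0.04] 74.2
20 [ 0.91  0.02 -0.04] 77.2
21 [ 0.9   0.07 -0.04] 80.2
22 [ 0.9   0.12 -0.04] 83.2
23 [ 0.89  0.16 -0.04] 86.2
24 [ 0.88  0.21 -0.04] 89.2
25 [ 0.88  0.23 -0.04] 90.5
26 [ 0.88  0.23 -0.04] 90.5
27 [ 0.88  0.23 -0.04] 90.5
```

move_arm(
  motion=[
    [[0.3, -0.5, -0.1], [0, 0, -0.015], -1],
    [[0.5, -0.75, -0.1], [0, 0, -0.025], -1],
    [[0.55, -0.72, -0.1], [0, 0, -0.025], -1],
    [[0.58, -0.7, -0.1], [0, 0, -0.025], -1],
    [[0.62, -0.66, -0.1], [0, 0, -0.025], -1],
    [[0.66, -0.62, -0.1], [0, 0, -0.025], -1],
    [[0.7, -0.58, -0.1], [0, 0, -0.025], -1],
    [[0.72, -0.55, -0.1], [0, 0, -0.025], -1],
    [[0.75, -0.5, -0.05], [0, 0, -0.025], -1],
    [[0.78, -0.46, -0.05], [0, 0, -0.025], -1],
    [[0.8, -0.43, -0.05], [0, 0, -0.025], -1],
    [[0.82, -0.4, -0.05], [0, 0, -0.025], -1],
  ],
)

```text
time_s: 6.03
position: [0.5517, -0.0788, 0.1433]
tool_rot: [[0.581, 0.814, -0.013], [0.814, -0.581, 0.012], [0.002, -0.017, -1.0]]
ft_force: [0.8, 0.2, -1.8]
grip_width: 0.0242
```

```bash
python3 -c "
from h import *
plan([.626,.192,.15],90.5)"
```

```text
t 6.03 pos [ 0.5517 -0.0788  0.1433] tool shift mm [263.5 -97.1  -4.5] units [13.17 -4.85 -0.23] rot deg [ -0.93  -0.41 -36.04] units [-0.0078 -0.0035 -0.3003] F [ 0.8  0.2 -1.8] w 0.0242
```

move_arm(
  motion=[
    [[0.84, -0.3, -0.02], [0, 0, -0.025], -1],
    [[0.86, -0.25, -0.02], [0, 0, -0.025], -1],
    [[0.87, -0.2, -0.02], [0, 0, -0.025], -1],
    [[0.88, -0.17, 0], [0, 0, -0.025], -1],
    [[0.9, -0.12, 0], [0, 0, -0.025], -1],
    [[0.9, -0.07, 0], [0, 0, -0.025], -1],
    [[0.9, -0.02, 0], [0, 0, -0.025], -1],
    [[0.9, 0.02, 0], [0, 0, -0.025], -1],
    [[0.9, 0.07, 0], [0, 0, -0.025], -1],
    [[0.9, 0.12, 0], [0, 0, -0.02], -1],
    [[0.7, 0.12, 0], [0, 0, -0.02], -1],
    [[0.5, 0.1, 0], [0, 0, -0.01], -1],
  ],
)

```text
time_s: 7.03
position: [0.5961, 0.1421, 0.1369]
tool_rot: [[-0.012, 0.999, -0.034], [1.0, 0.013, 0.016], [0.017, -0.034, -0.999]]
ft_force: [-0.8, 1.2, -2.3]
grip_width: 0.0237
```

```bash
python3 -c "
from h import *
plan([.626,.192,.15],90.5)"
```

```text
t 7.03 pos [0.5961 0.1421 0.1369] tool shift mm [ 49.8  30.1 -13.2] units [ 2.49  1.5  -0.66] rot deg [-1.94 -0.96  0.22] units [-0.0162 -0.008   0.0018] F [-0.8  1.2 -2.3] w 0.0237
```

move_arm(
  motion=[
    [[0.5, 0.3, -0.1], [-0.008, -0.004, 0], -1],
    [[0.5, 0.3, -0.1], [-0.006, -0.003, 0], -1],
    [[0.5, 0.3, -0.1], [-0.003, -0.001, 0], -1],
    [[0.4, 0.25, -0.1], [0, 0, 0], -1],
    [[0.2, 0.15, 0], [0, 0, 0], -1],
    [[0, 0, 0], [0, 0, 0], -1],
    [[0, 0, 0], [0, 0, 0], -1],
  ],
)

```text
time_s: 7.62
position: [0.6221, 0.1912, 0.1435]
tool_rot: [[-0.014, 1.0, 0.004], [1.0, 0.014, -0.003], [-0.003, 0.004, -1.0]]
ft_force: [0.3, 0.3, -1.2]
grip_width: 0.0237
```

```bash
python3 -c "
from h import *
import pickle
plan([.626,.192,.15],90.5)
D={}
for n in ('wrist','top','scene'):
    D[n]=imaging.get_image(n);cv2.imwrite('pics/%s3.png'%n,D[n]['img'])
pickle.dump(D,open('D3.pkl','wb'))
plan([.626,.192,.15],90.5)
def crop(d,x0,y0,w,h,k,n): cv2.imwrite(n,cv2.resize(d['img'][y0:y0+h,x0:x0+w],None,fx=k,fy=k,interpolation=cv2.INTER_CUBIC))
crop(D['scene'],220,140,150,150,4,'pics/s3c.png')
crop(D['top'],95,110,160,120,5,'pics/t3c.png')
"
```

```text
t 7.62 pos [0.6221 0.1912 0.1435] tool shift mm [ 0.7  3.9 -6.5] units [ 0.04  0.19 -0.33] rot deg [0.21 0.15 0.31] units [0.0017 0.0012 0.0025] F [ 0.3  0.3 -1.2] w 0.0237
t 7.77 pos [0.622  0.1907 0.1435] tool shift mm [ 1.2  4.1 -6.5] units [ 0.06  0.2  -0.32] rot deg [0.19 0.14 0.28] units [0.0015 0.0012 0.0023] F [-0.5 -0.5 -1.3] w 0.0239
```

View pics/wrist3.png

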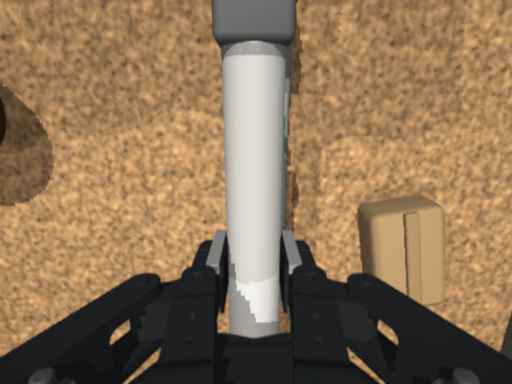

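View pics/scene3.png

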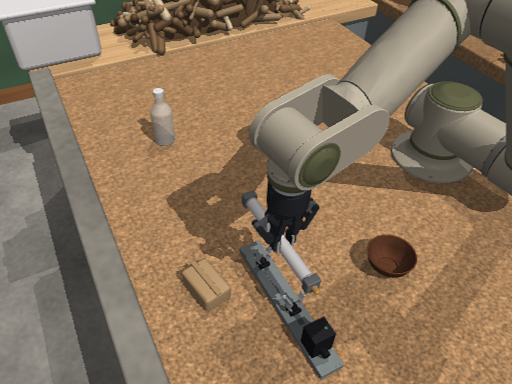

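View pics/t3c.png

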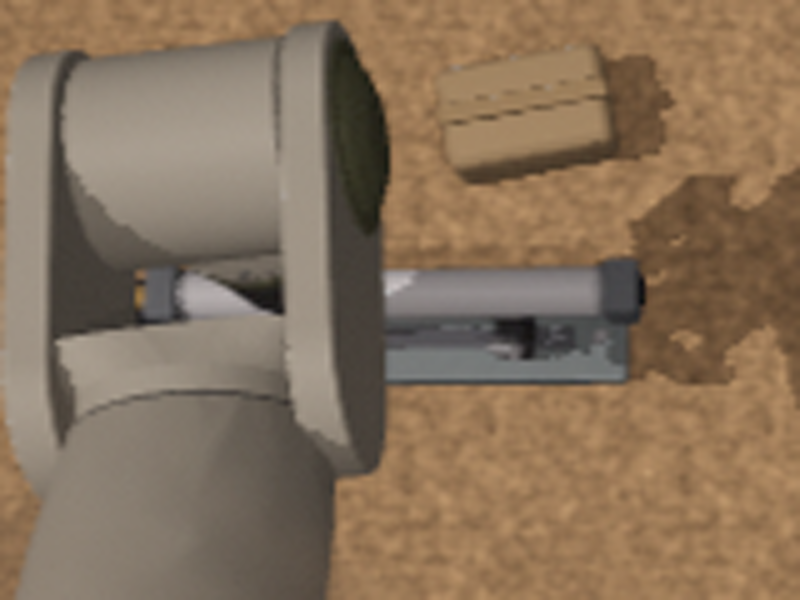

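```bash
python3 - <<'E'
from h import *
import pickle
D=pickle.load(open('D3.pkl','rb'));T=D['top'];S=D['scene']
c=lambda u,v:(95+u/5-.4,110+v/5-.4)
F=onz(T,*c(178,292),.1515);R=onz(T,*c(602,292),.1515)
print("top",F,R,np.linalg.norm(F-R),(F+R)/2)
pl=onz(T,*c(135,292),.1515); print("plugtip",pl)
def crop(d,x0,y0,w,h,k,n): cv2.imwrite(n,cv2.resize(d['img'][y0:y0+h,x0:x0+w],None,fx=k,fy=k,interpolation=cv2.INTER_CUBIC))
crop(S,235,180,100,120,5,'pics/s3c.png')
E
```

```text
top [0.62101403 0.28706136 0.1515    ] [0.62163312 0.0648754  0.1515    ] 0.22218681688755232 [0.62132358 0.17596838 0.1515    ]
plugtip [0.62095095 0.30969939 0.1515    ]
```

View pics/s3c.png

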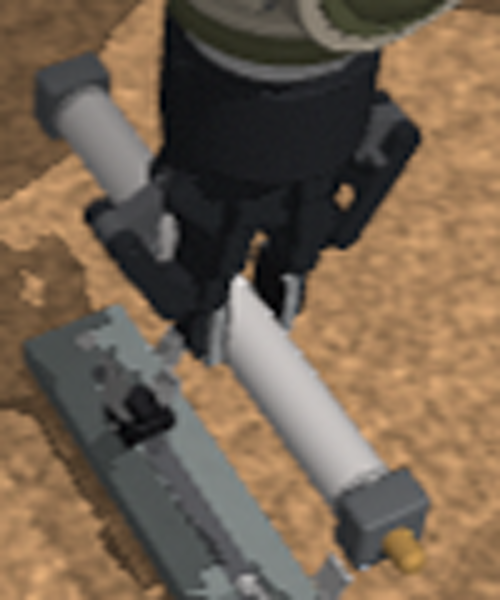

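```bash
python3 - <<'E'
from h import *
import pickle
D=pickle.load(open('D3.pkl','rb'));T=D['top'];S=D['scene']
c=lambda u,v:(95+u/5-.4,110+v/5-.4); s=lambda u,v:(235+u/5-.4,180+v/5-.4)
print("tip",tri(T,c(134,293),S,s(418,556)), onz(S,*s(418,556),.1515))
print("front barrel end",tri(T,c(178,292),S,s(358,493)))
print("rear barrel end",tri(T,c(602,292),S,s(75,107)))
# front cap top corners (z=.1665): scene top face corners
for q in((428,500),(385,465),(335,505),(352,560)): print(onz(S,*s(*q),.1665 if q!=(352,560) else .1365))
# clip features in initial views : fingertips etc
o=readout.observe();print(o["joint_efforts"].round(2), o["wrist_torque"].round(3))
E
```

```text
tip (array([0.61872335, 0.31010654, 0.15418688]), np.float64(0.0028332036812204484)) [0.61633049 0.30967897 0.1515    ]
front barrel end (array([0.62184609, 0.28281588, 0.1581186 ]), np.float64(0.0060564516489201884))
rear barrel end (array([0.62358648, 0.0628006 , 0.15425879]), np.float64(0.006179929707334843))
[0.60734134 0.29899216 0.1665    ]
[0.61295339 0.27955343 0.1665    ]
[0.63819445 0.28605398 0.1665    ]
[0.63180631 0.29325188 0.1365    ]
[ 3.300e-01 -5.741e+01 -2.298e+01 -3.000e-02 -2.000e-02  1.000e-02] [ 0.027  0.003 -0.012]
```

move_arm(
  motion=[
    [[0.06, 0.19, 0], [0.0015, 0.001, 0.0025], -1],
    [[0, 0, 0.3], [0, 0, 0], -1],
    [[0, 0, 0.6], [0, 0, 0], -1],
    [[0, 0, 0.6], [0, 0, 0], -1],
    [[0, 0, 0.6], [0, 0, 0], -1],
    [[0, 0, 0.6], [0, 0, 0], -1],
    [[0, 0, 0.4], [0, 0, 0], -1],
    [[0, 0, 0.2], [0, 0, 0], -1],
    [[0, 0, 0], [0, 0, 0], -1],
    [[0, 0, 0], [0, 0, 0], -1],
  ],
  squeeze=80,
)

```text
time_s: 8.6
position: [0.6267, 0.189, 0.0729]
tool_rot: [[-0.003, 1.0, -0.0], [1.0, 0.003, -0.001], [-0.001, -0.0, -1.0]]
ft_force: [0.2, -0.1, -1.8]
grip_width: 0.0231
```

```bash
python3 -c "
from h import *
plan([.626,.192,.06],90.5)"
```

```text
t 8.6 pos [0.6267 0.189  0.0729] tool shift mm [ 3.1 -0.7 12.9] units [ 0.15 -0.03  0.64] rot deg [-0.    0.03 -0.34] units [-0.      0.0002 -0.0029] F [ 0.2 -0.1 -1.8] w 0.0231
```

Axis is now about 81 mm up, 14 mm above the rest height. Correcting and looking.

move_arm(
  motion=[
    [[0.12, -0.03, 0.15], [0, 0, -0.003], -1],
    [[0, 0, 0.1], [0, 0, 0], -1],
    [[0, 0, 0], [0, 0, 0], -1],
    [[0, 0, 0], [0, 0, 0], -1],
  ],
)

```text
time_s: 8.93
position: [0.6269, 0.1917, 0.0693]
tool_rot: [[-0.01, 1.0, 0.003], [1.0, 0.01, -0.0], [-0.0, 0.003, -1.0]]
ft_force: [-0.1, 0.2, -1.5]
grip_width: 0.0231
```

```bash
python3 -c "
from h import *
import pickle
plan([.626,.192,.06],90.5)
D={}
for n in ('wrist','top','scene'):
    D[n]=imaging.get_image(n);cv2.imwrite('pics/%s4.png'%n,D[n]['img'])
pickle.dump(D,open('D4.pkl','wb'))
def crop(d,x0,y0,w,h,k,n): cv2.imwrite(n,cv2.resize(d['img'][y0:y0+h,x0:x0+w],None,fx=k,fy=k,interpolation=cv2.INTER_CUBIC))
crop(D['scene'],230,220,125,150,4,'pics/s4c.png')
crop(D['top'],95,130,150,80,5,'pics/t4c.png')
"
```

```text
t 8.93 pos [0.6269 0.1917 0.0693] tool shift mm [ 0.3 -0.9  9.3] units [ 0.01 -0.05  0.46] rot deg [0.19 0.01 0.06] units [0.0016 0.0001 0.0005] F [-0.1  0.2 -1.5] w 0.0231
```

View pics/s4c.png

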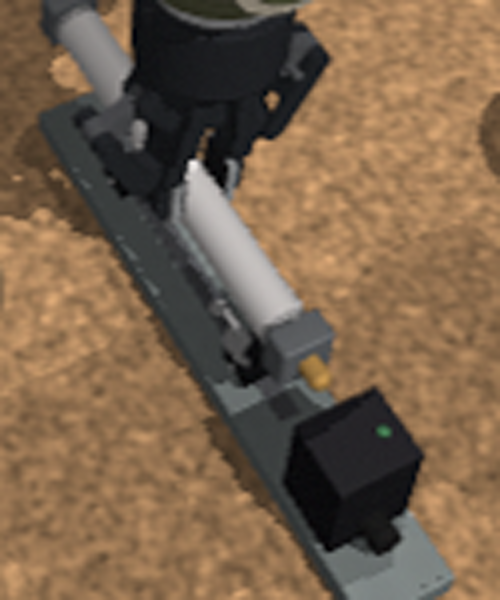

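View pics/t4c.png

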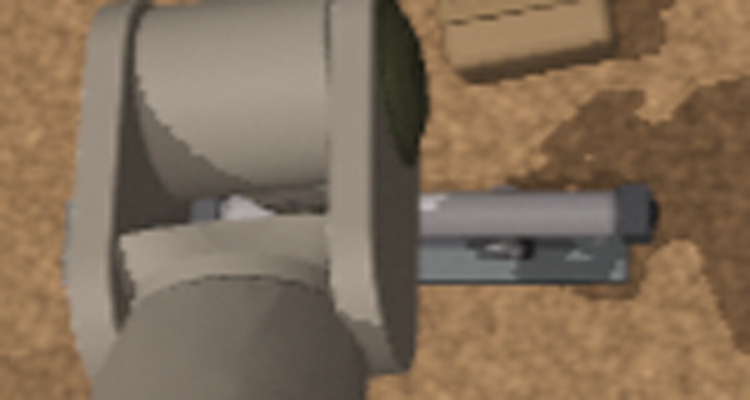

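View pics/wrist4.png

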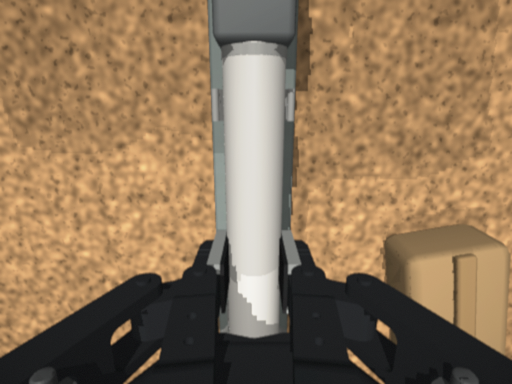

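```bash
python3 - <<'E'
from h import *
import pickle
W=pickle.load(open('D4.pkl','rb'))['wrist']
img=W['img'];cv2.imwrite('pics/w4c.png',cv2.resize(img[0:250,190:320],None,fx=4,fy=4)[:600])
for u,v in((217,90),(217,105),(217,121),(291,90),(291,105),(291,121)): print(u,v,onz(W,u,v,.067))
print("barrel/cap",onz(W,254,50,.0773+.013),onz(W,254,41,.0773+.015))
E
```

```text
217 90 [0.60999586 0.26787215 0.067     ]
217 105 [0.60984536 0.26141332 0.067     ]
217 121 [0.60968046 0.25433664 0.067     ]
291 90 [0.64311847 0.26819156 0.067     ]
291 105 [0.64339783 0.26173141 0.067     ]
291 121 [0.64370391 0.25465312 0.067     ]
barrel/cap [0.62630104 0.28084259 0.0903    ] [0.62626456 0.28345952 0.0923    ]
```

View pics/w4c.png

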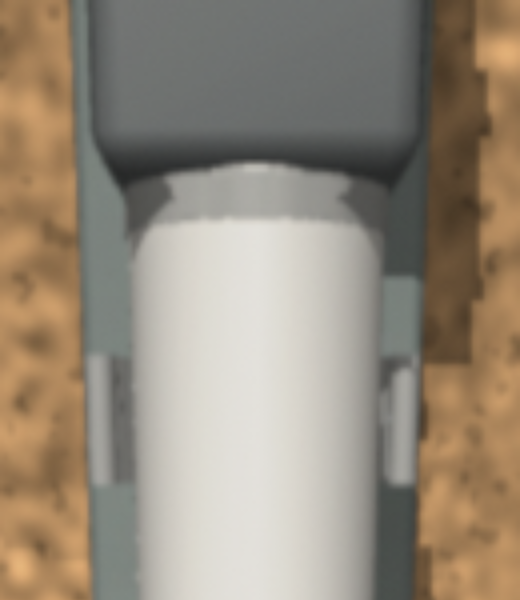

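move_arm(
  motion=[
    [[0, 0, 0.2], [0, 0, 0], -1],
    [[0, 0, 0.2], [0, 0, 0], -1],
    [[0, 0, 0.1], [0, 0, 0], -1],
    [[0, 0, 0], [0, 0, 0], -1],
  ],
)

```text
time_s: 9.42
position: [0.627, 0.1916, 0.0585]
tool_rot: [[-0.01, 1.0, 0.004], [1.0, 0.01, -0.0], [-0.0, 0.004, -1.0]]
ft_force: [-0.8, 0.5, -1.0]
grip_width: 0.0231
```

```bash
python3 -c "
from h import *
plan([.6265,.1917,.038],90.5)"
```

```text
t 9.42 pos [0.627  0.1916 0.0585] tool shift mm [ 0.1 -0.5 20.5] units [ 0.   -0.03  1.02] rot deg [0.21 0.01 0.05] units [0.0017 0.     0.0004] F [-0.8  0.5 -1. ] w 0.0231
```

move_arm(
  motion=[
    [[0, 0, 0.1], [0, 0, 0], -1],
    [[0, 0, 0.1], [0, 0, 0], -1],
  ],
)

```text
time_s: 9.58
position: [0.6275, 0.1917, 0.0561]
tool_rot: [[-0.01, 1.0, 0.006], [1.0, 0.01, 0.0], [0.0, 0.006, -1.0]]
ft_force: [-3.6, -0.9, 14.0]
grip_width: 0.0234
```

move_arm(
  motion=[
    [[0, 0, 0.1], [0, 0, 0], -1],
    [[0, 0, 0.1], [0, 0, 0], -1],
  ],
)

```text
time_s: 9.75
position: [0.628, 0.1918, 0.0557]
tool_rot: [[-0.01, 1.0, 0.009], [1.0, 0.01, 0.0], [0.0, 0.009, -1.0]]
ft_force: [-7.3, -1.0, 14.2]
grip_width: 0.0232
```

move_arm(
  motion=[
    [[0, 0, 0.1], [0, 0, 0], -1],
    [[0, 0, 0.1], [0, 0, 0], -1],
  ],
)

```text
time_s: 9.92
position: [0.628, 0.1918, 0.0557]
tool_rot: [[-0.011, 1.0, 0.011], [1.0, 0.011, -0.0], [-0.0, 0.011, -1.0]]
ft_force: [-7.5, -1.7, 13.5]
grip_width: 0.0232
```

move_arm(
  motion=[
    [[0, -0.08, 0.12], [0.004, 0, 0], -1],
    [[0, -0.05, 0.12], [0.003, 0, 0], -1],
  ],
)

```text
time_s: 10.08
position: [0.6271, 0.1918, 0.0555]
tool_rot: [[-0.011, 1.0, 0.004], [1.0, 0.011, 0.0], [-0.0, 0.004, -1.0]]
ft_force: [-2.6, -1.1, 11.7]
grip_width: 0.0231
```

move_arm(
  motion=[
    [[0, -0.05, 0.13], [0.003, 0, 0], -1],
    [[0, -0.05, 0.13], [0.003, 0, 0], -1],
  ],
)

```text
time_s: 10.25
position: [0.6274, 0.1918, 0.0555]
tool_rot: [[-0.011, 1.0, -0.0], [1.0, 0.011, 0.0], [0.0, -0.0, -1.0]]
ft_force: [-4.5, -1.0, 15.5]
grip_width: 0.0231
```

move_arm(
  motion=[
    [[0, -0.08, 0.16], [0.001, 0, 0], -1],
    [[0, -0.08, 0.16], [0, 0, 0], -1],
  ],
)

```text
time_s: 10.42
position: [0.6272, 0.1919, 0.0551]
tool_rot: [[-0.011, 1.0, 0.009], [1.0, 0.011, 0.001], [0.001, 0.009, -1.0]]
ft_force: [-3.7, -1.5, 17.1]
grip_width: 0.0228
```

move_arm(
  motion=[
    [[0, -0.08, 0.18], [0.001, 0, 0], -1],
    [[0, -0.08, 0.18], [0, 0, 0], -1],
  ],
)

```text
time_s: 10.58
position: [0.6275, 0.1919, 0.0546]
tool_rot: [[-0.011, 1.0, 0.019], [1.0, 0.011, 0.002], [0.002, 0.019, -1.0]]
ft_force: [-3.9, -1.2, 18.3]
grip_width: 0.0233
```

move_arm(
  motion=[
    [[0, -0.06, 0.2], [0.008, 0, 0], -1],
    [[0, -0.06, 0.2], [0.006, 0, 0], -1],
  ],
)

```text
time_s: 10.75
position: [0.6278, 0.1921, 0.0536]
tool_rot: [[-0.011, 1.0, 0.001], [1.0, 0.011, 0.002], [0.002, 0.001, -1.0]]
ft_force: [-6.0, -1.4, 20.2]
grip_width: 0.0234
```

```bash
python3 -c "
from h import *
import pickle
plan([.6265,.1917,.038],90.5)
D={}
for n in ('wrist','scene'):
    D[n]=imaging.get_image(n);cv2.imwrite('pics/%s5.png'%n,D[n]['img'])
def crop(d,x0,y0,w,h,k,n): cv2.imwrite(n,cv2.resize(d['img'][y0:y0+h,x0:x0+w],None,fx=k,fy=k,interpolation=cv2.INTER_CUBIC))
crop(D['scene'],230,220,125,150,4,'pics/s5c.png')
cv2.imwrite('pics/w5c.png',cv2.resize(D['wrist']['img'][0:384,150:360],None,fx=1.5,fy=1.5))
"
```

```text
t 10.75 pos [0.6278 0.1921 0.0536] tool shift mm [-0.4 -1.3 15.6] units [-0.02 -0.07  0.78] rot deg [ 0.06 -0.13  0.14] units [ 0.0005 -0.0011  0.0012] F [-6.  -1.4 20.2] w 0.0234
```

View pics/s5c.png

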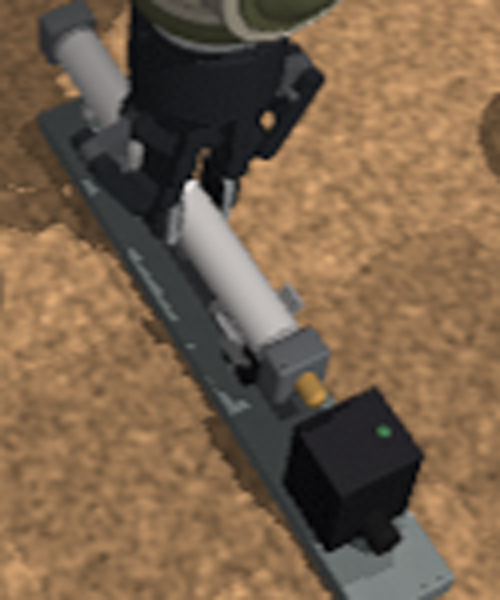

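View pics/w5c.png

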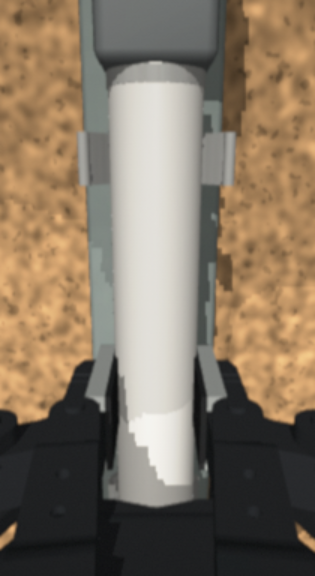

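move_arm(
  motion=[
    [[0, -0.08, 0.22], [0.003, 0, 0], -1],
    [[0, -0.08, 0.22], [0.003, 0, 0], -1],
  ],
)

```text
time_s: 11.02
position: [0.6274, 0.1923, 0.0518]
tool_rot: [[-0.011, 1.0, -0.0], [1.0, 0.011, 0.003], [0.003, -0.0, -1.0]]
ft_force: [-4.7, -1.1, 19.6]
grip_width: 0.0231
```

move_arm(
  motion=[
    [[0, -0.08, 0.22], [0.003, 0, 0], -1],
    [[0, -0.08, 0.22], [0.003, 0, 0], -1],
  ],
)

```text
time_s: 11.18
position: [0.6272, 0.1925, 0.0499]
tool_rot: [[-0.011, 1.0, -0.001], [1.0, 0.011, 0.004], [0.004, -0.001, -1.0]]
ft_force: [-4.4, -1.7, 16.4]
grip_width: 0.023
```

move_arm(
  motion=[
    [[0, -0.06, 0.2], [0.002, 0, 0], -1],
    [[0, -0.06, 0.2], [0.002, 0, 0], -1],
  ],
)

```text
time_s: 11.35
position: [0.6271, 0.1928, 0.0475]
tool_rot: [[-0.011, 1.0, -0.001], [1.0, 0.011, 0.005], [0.005, -0.001, -1.0]]
ft_force: [-3.6, -1.2, 11.7]
grip_width: 0.0232
```

move_arm(
  motion=[
    [[0, -0.04, 0.18], [0.002, 0, 0], -1],
    [[0, -0.04, 0.18], [0.002, 0, 0], -1],
  ],
)

```text
time_s: 11.52
position: [0.6268, 0.1931, 0.044]
tool_rot: [[-0.011, 1.0, -0.003], [1.0, 0.011, 0.006], [0.006, -0.003, -1.0]]
ft_force: [-1.7, -0.5, 3.2]
grip_width: 0.0229
```

move_arm(
  motion=[
    [[-0.04, -0.02, 0.12], [0, -0.002, 0], -1],
    [[-0.03, -0.02, 0.12], [0, -0.001, 0], -1],
  ],
)

```text
time_s: 11.68
position: [0.6265, 0.1924, 0.04]
tool_rot: [[-0.011, 1.0, -0.001], [1.0, 0.011, 0.001], [0.001, -0.001, -1.0]]
ft_force: [0.7, 0.7, -0.6]
grip_width: 0.0228
```

move_arm(
  motion=[
    [[0, 0, 0.1], [0, 0, 0], -1],
    [[0, 0, 0.1], [0, 0, 0], -1],
  ],
)

```text
time_s: 11.85
position: [0.6267, 0.1923, 0.0376]
tool_rot: [[-0.011, 1.0, 0.0], [1.0, 0.011, 0.001], [0.001, 0.0, -1.0]]
ft_force: [-12.6, -1.5, 32.7]
grip_width: 0.0232
```

move_arm(
  motion=[
    [[0, 0, -0.04], [0, 0, 0], -1],
    [[0, 0, 0], [0, 0, 0], -1],
  ],
)

```text
time_s: 12.02
position: [0.6264, 0.1922, 0.0379]
tool_rot: [[-0.011, 1.0, -0.0], [1.0, 0.011, 0.0], [0.0, -0.0, -1.0]]
ft_force: [0.4, 0.5, 2.9]
grip_width: 0.0232
```

```bash
python3 -c "
from h import *
import pickle
plan([.6265,.1917,.038],90.5)
D={}
for n in ('wrist','scene','top'):
    D[n]=imaging.get_image(n);cv2.imwrite('pics/%s6.png'%n,D[n]['img'])
pickle.dump(D,open('D6.pkl','wb'))
def crop(d,x0,y0,w,h,k,n): cv2.imwrite(n,cv2.resize(d['img'][y0:y0+h,x0:x0+w],None,fx=k,fy=k,interpolation=cv2.INTER_CUBIC))
crop(D['scene'],230,220,125,150,4,'pics/s6c.png')
cv2.imwrite('pics/w6c.png',cv2.resize(D['wrist']['img'][0:384,150:360],None,fx=1.5,fy=1.5))
"
```

```text
t 12.02 pos [0.6264 0.1922 0.0379] tool shift mm [-0.5  0.1 -0.1] units [-0.03  0.   -0.  ] rot deg [-0.01 -0.02  0.14] units [-0.0001 -0.0001  0.0012] F [0.4 0.5 2.9] w 0.0232
```

View pics/s6c.png

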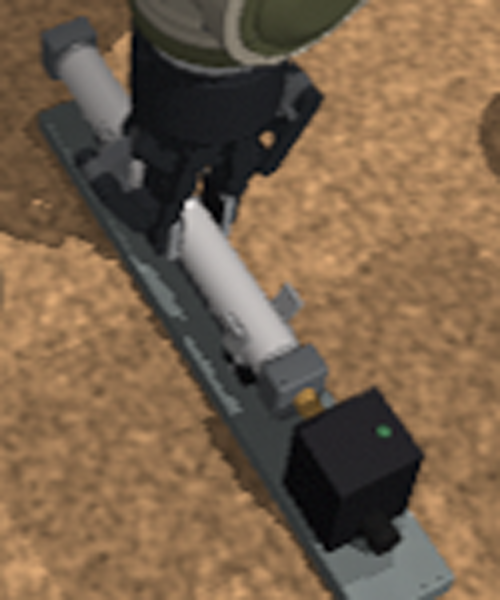

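View pics/w6c.png

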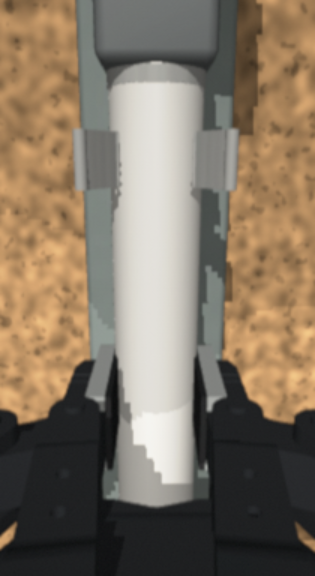

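move_arm(
  motion=[
    [[0.1, 0, 0], [0, 0, 0], -1],
    [[0.15, 0, 0], [0, 0, 0], -1],
    [[0.15, 0, 0], [0, 0, 0], -1],
  ],
)

```text
time_s: 12.42
position: [0.6267, 0.1947, 0.0379]
tool_rot: [[-0.01, 1.0, -0.002], [1.0, 0.01, -0.01], [-0.01, -0.002, -1.0]]
ft_force: [-2.0, -9.4, 3.6]
grip_width: 0.0233
```

move_arm(
  motion=[
    [[0.15, 0, 0], [0, 0, 0], -1],
    [[0.15, 0, 0], [0, 0, 0], -1],
    [[0.15, 0, 0], [0, 0, 0], -1],
  ],
)

```text
time_s: 12.67
position: [0.6266, 0.1971, 0.0379]
tool_rot: [[-0.009, 1.0, -0.005], [1.0, 0.009, -0.022], [-0.022, -0.005, -1.0]]
ft_force: [-2.2, -11.4, 4.3]
grip_width: 0.0231
```

move_arm(
  motion=[
    [[0.15, 0, 0], [0, 0.006, 0], -1],
    [[0.15, 0, 0], [0, 0.006, 0], -1],
    [[0.15, 0, 0], [0, 0.006, 0], -1],
  ],
)

```text
time_s: 12.92
position: [0.6266, 0.2, 0.0379]
tool_rot: [[-0.008, 1.0, -0.008], [1.0, 0.008, 0.005], [0.005, -0.008, -1.0]]
ft_force: [-1.5, -10.7, 2.9]
grip_width: 0.0233
```

move_arm(
  motion=[
    [[0.18, 0, 0], [0, 0.005, 0], -1],
    [[0.18, 0, 0], [0, 0.005, 0], -1],
    [[0.18, 0, 0], [0, 0.005, 0], -1],
  ],
)

```text
time_s: 13.17
position: [0.6266, 0.2037, 0.0379]
tool_rot: [[-0.007, 1.0, -0.011], [1.0, 0.007, 0.025], [0.025, -0.011, -1.0]]
ft_force: [-1.9, -9.8, 2.4]
grip_width: 0.0231
```

move_arm(
  motion=[
    [[0.18, 0, 0], [-0.002, -0.001, 0], -1],
    [[0.18, 0, 0], [-0.001, -0.001, 0], -1],
    [[0.18, 0, 0], [-0.001, -0.001, 0], -1],
  ],
)

```text
time_s: 13.42
position: [0.6265, 0.207, 0.0379]
tool_rot: [[-0.005, 1.0, -0.006], [1.0, 0.005, 0.006], [0.006, -0.006, -1.0]]
ft_force: [-1.3, -11.0, 3.4]
grip_width: 0.023
```

move_arm(
  motion=[
    [[0.18, 0, 0], [-0.001, 0.001, 0], -1],
    [[0.18, 0, 0], [0, 0.001, 0], -1],
    [[0.18, 0, 0], [0, 0.001, 0], -1],
  ],
)

```text
time_s: 13.67
position: [0.6265, 0.2111, 0.0379]
tool_rot: [[-0.005, 1.0, -0.006], [1.0, 0.005, -0.001], [-0.001, -0.006, -1.0]]
ft_force: [-1.7, -9.7, 3.1]
grip_width: 0.0231
```

```bash
python3 -c "
from h import *
plan([.6265,.2155,.038],90.5)
d=imaging.get_image('scene')
cv2.imwrite('pics/s7c.png',cv2.resize(d['img'][220:370,230:355],None,fx=4,fy=4,interpolation=cv2.INTER_CUBIC))
"
```

```text
t 13.67 pos [0.6265 0.2111 0.0379] tool shift mm [ 4.4 -0.  -0.1] units [ 0.22 -0.   -0.  ] rot deg [-0.37  0.04 -0.23] units [-0.003   0.0003 -0.0019] F [-1.7 -9.7  3.1] w 0.0231
```

View pics/s7c.png

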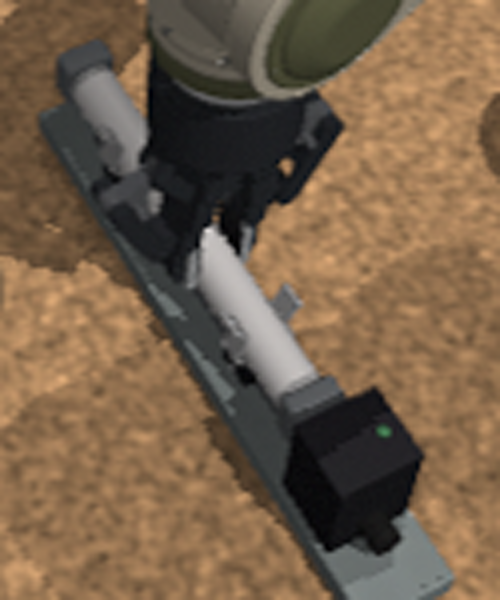

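The lamp travels with the gripper, and the plug is entering; a small gap is left. Continue in small steps until the force rises.

move_arm(
  motion=[
    [[0.15, 0, 0], [-0.001, 0.001, 0], -1],
    [[0.15, 0, 0], [-0.001, 0.001, 0], -1],
  ],
)

```text
time_s: 13.88
position: [0.6265, 0.2128, 0.0379]
tool_rot: [[-0.004, 1.0, -0.004], [1.0, 0.004, -0.005], [-0.005, -0.004, -1.0]]
ft_force: [-2.6, -10.9, 4.5]
grip_width: 0.0231
```

move_arm(
  motion=[
    [[0.15, 0, 0], [-0.001, 0.001, 0], -1],
    [[0.15, 0, 0], [0, 0.001, 0], -1],
  ],
)

```text
time_s: 14.05
position: [0.6265, 0.2143, 0.0379]
tool_rot: [[-0.004, 1.0, -0.004], [1.0, 0.004, -0.009], [-0.009, -0.004, -1.0]]
ft_force: [-2.5, -9.0, 3.5]
grip_width: 0.0228
```

move_arm(
  motion=[
    [[0.15, 0, 0], [0, 0.001, 0], -1],
    [[0.15, 0, 0], [0, 0.001, 0], -1],
  ],
)

```text
time_s: 14.22
position: [0.6265, 0.2148, 0.0379]
tool_rot: [[-0.003, 1.0, -0.006], [1.0, 0.003, -0.014], [-0.014, -0.006, -1.0]]
ft_force: [-3.0, -16.1, 3.7]
grip_width: 0.0228
```

move_arm(
  motion=[
    [[0.17, 0, 0], [0, 0.005, 0], -1],
    [[0.17, 0, 0], [0, 0.005, 0], -1],
  ],
)

```text
time_s: 14.38
position: [0.6265, 0.2149, 0.0379]
tool_rot: [[-0.003, 1.0, -0.009], [1.0, 0.003, -0.006], [-0.006, -0.009, -1.0]]
ft_force: [-3.2, -15.7, 4.4]
grip_width: 0.0232
```

move_arm(
  motion=[
    [[0.2, 0, 0], [0, 0.003, 0], -1],
    [[0.2, 0, 0], [0, 0.003, 0], -1],
  ],
)

```text
time_s: 14.55
position: [0.6265, 0.2149, 0.0379]
tool_rot: [[-0.002, 1.0, -0.013], [1.0, 0.002, -0.007], [-0.007, -0.013, -1.0]]
ft_force: [-3.0, -18.2, 5.1]
grip_width: 0.023
```

```bash
python3 -c "
from h import *
plan([.6265,.2155,.038],90.5)
d=imaging.get_image('scene')
cv2.imwrite('pics/s8c.png',cv2.resize(d['img'][280:360,280:350],None,fx=7,fy=7,interpolation=cv2.INTER_CUBIC))
d=imaging.get_image('wrist');cv2.imwrite('pics/w8.png',d['img'])
"
```

```text
t 14.55 pos [0.6265 0.2149 0.0379] tool shift mm [ 0.6 -0.  -0.1] units [ 0.03 -0.   -0.01] rot deg [-0.72  0.39 -0.4 ] units [-0.006   0.0033 -0.0033] F [ -3.  -18.2   5.1] w 0.023
```

View pics/s8c.png

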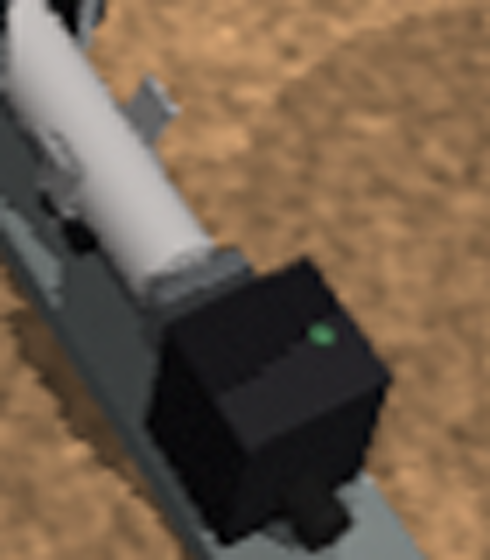

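View pics/w8.png

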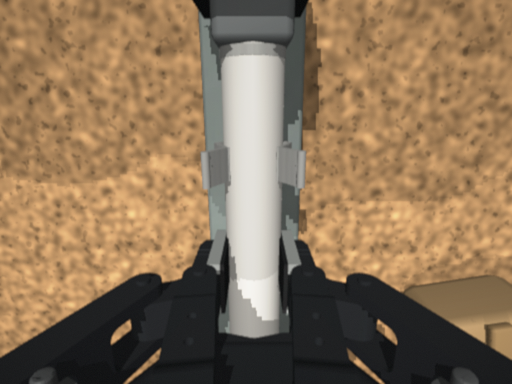

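move_arm(
  motion=[
    [[0.26, 0, 0], [-0.002, 0.003, 0], -1],
    [[0.26, 0, 0], [-0.002, 0.003, 0], -1],
  ],
)

```text
time_s: 14.82
position: [0.6266, 0.2149, 0.0378]
tool_rot: [[-0.001, 1.0, -0.009], [1.0, 0.0, -0.013], [-0.013, -0.009, -1.0]]
ft_force: [-4.4, -24.7, 6.0]
grip_width: 0.0235
```

```bash
python3 -c "
from h import *
plan([.6265,.2155,.038],90.5)
d=imaging.get_image('wrist')
cv2.imwrite('pics/w9c.png',cv2.resize(d['img'][0:100,190:320],None,fx=6,fy=6,interpolation=cv2.INTER_CUBIC))
for v in (14,16,18,20,40,42,44): print(v,onz(d,254,v,.061),onz(d,254,v,.074))
"
```

```text
t 14.82 pos [0.6266 0.2149 0.0378] tool shift mm [ 0.6 -0.1 -0.2] units [ 0.03 -0.   -0.01] rot deg [-0.49  0.72 -0.47] units [-0.0041  0.006  -0.0039] F [ -4.4 -24.7   6. ] w 0.0235
14 [0.627051   0.31515209 0.061     ] [0.62713775 0.3120464  0.074     ]
16 [0.62705143 0.31454144 0.061     ] [0.62713813 0.31150297 0.074     ]
18 [0.62705187 0.31392873 0.061     ] [0.62713852 0.31095771 0.074     ]
20 [0.6270523  0.31331398 0.061     ] [0.62713891 0.31041063 0.074     ]
40 [0.62705673 0.3070511  0.061     ] [0.62714285 0.30483718 0.074     ]
42 [0.62705718 0.30641304 0.061     ] [0.62714325 0.30426937 0.074     ]
44 [0.62705764 0.3057728  0.061     ] [0.62714365 0.3036996  0.074     ]
```

View pics/w9c.png

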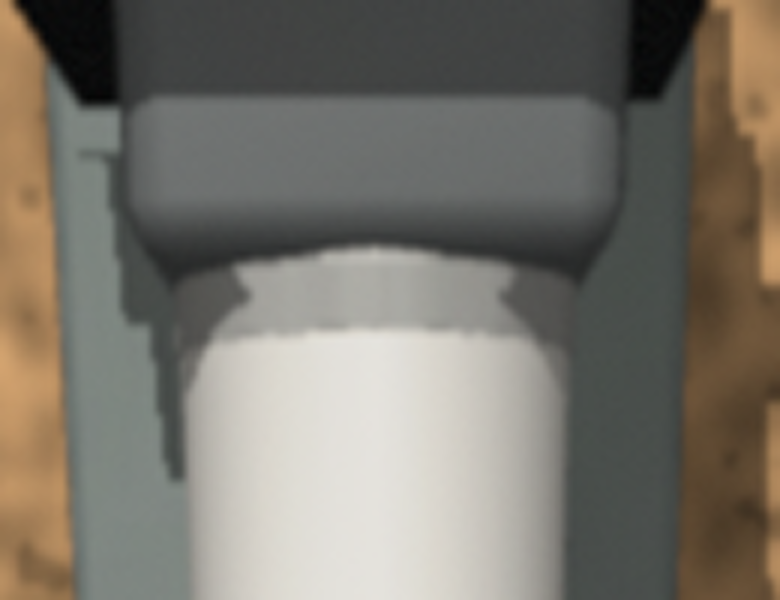

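move_arm(
  motion=[
    [[0, 0, 0], [0, 0.002, 0], -1],
    [[0, 0, 0], [0, 0.002, 0], -1],
    [[0, 0, 0], [0, 0, 0], -1],
  ],
  squeeze=40,
)

```text
time_s: 15.12
position: [0.6265, 0.2141, 0.0379]
tool_rot: [[0.0, 1.0, -0.009], [1.0, -0.0, -0.004], [-0.004, -0.009, -1.0]]
ft_force: [-1.4, 1.3, 0.8]
grip_width: 0.023
```

move_arm(
  motion=[
    [[0, 0, 0], [0, 0, 0], 0],
    [[0, 0, 0], [0, 0, 0], 0.2],
    [[0, 0, 0], [0, 0, 0], 0.2],
    [[0, 0, 0], [0, 0, 0], 0.2],
    [[0, 0, 0], [0, 0, 0], 0.2],
    [[0, 0, 0], [0, 0, 0], 0.2],
  ],
)

```text
time_s: 15.62
position: [0.6267, 0.2146, 0.0371]
tool_rot: [[-0.0, 1.0, -0.009], [1.0, 0.0, -0.005], [-0.005, -0.009, -1.0]]
ft_force: [0.3, -0.5, 0.5]
grip_width: 0.0512
```

move_arm(
  motion=[
    [[0, 0, -0.3], [0, 0, 0], 0.4],
    [[0, 0, -0.5], [0, 0, 0], 0.4],
    [[0, 0, -0.7], [0, 0, 0], 0.4],
    [[0, 0, -0.7], [0, 0, 0], 0.4],
    [[0, 0, -0.7], [0, 0, 0], 0.4],
    [[0, 0, -0.7], [0, 0, 0], 0.4],
    [[0, 0, -0.5], [0, 0, 0], 0.4],
    [[0, 0, -0.2], [0, 0, 0], 0.4],
    [[0, 0, 0], [0, 0, 0], 0.4],
  ],
)

```text
time_s: 16.37
position: [0.6279, 0.2152, 0.1333]
tool_rot: [[-0.0, 1.0, -0.005], [1.0, 0.0, -0.004], [-0.004, -0.005, -1.0]]
ft_force: [-0.4, -0.5, -0.5]
grip_width: 0.0597
```

move_arm(
  motion=[
    [[-0.5, -0.5, -0.3], [0, 0, 0], 0.4],
    [[-0.8, -0.7, -0.3], [0, 0, 0], 0.4],
    [[-0.8, -0.7, -0.3], [0, 0, 0], 0.4],
    [[-0.8, -0.7, -0.3], [0, 0, 0], 0.4],
    [[-0.8, -0.7, -0.3], [0, 0, 0], 0.4],
    [[-0.8, -0.7, -0.3], [0, 0, 0], 0.4],
    [[-0.8, -0.7, -0.3], [0, 0, 0], 0.4],
    [[-0.8, -0.7, 0], [0, 0, 0], 0.4],
    [[-0.4, -0.4, 0], [0, 0, 0], 0.4],
    [[0, 0, 0], [0, 0, 0], 0.4],
  ],
)

```text
time_s: 17.2
position: [0.5042, 0.0806, 0.1729]
tool_rot: [[-0.002, 1.0, -0.014], [1.0, 0.002, -0.005], [-0.005, -0.014, -1.0]]
ft_force: [0.5, -1.1, -0.9]
grip_width: 0.06
```

```bash
python3 -c "
from h import *
import pickle
plan([.6265,.2155,.038],90.5)
D={n:imaging.get_image(n) for n in ('wrist','scene','top')}
pickle.dump(D,open('D10.pkl','wb'))
cv2.imwrite('pics/s10c.png',cv2.resize(D['scene']['img'][220:370,230:355],None,fx=4,fy=4,interpolation=cv2.INTER_CUBIC))
cv2.imwrite('pics/t10c.png',cv2.resize(D['top']['img'][130:210,95:235],None,fx=5,fy=5,interpolation=cv2.INTER_CUBIC))
cv2.imwrite('pics/w10.png',D['wrist']['img'])
"
```

```text
t 17.2 pos [0.5042 0.0806 0.1729] tool shift mm [135.3 124.5 132.5] units [6.77 6.23 6.63] rot deg [-0.82  0.27 -0.37] units [-0.0069  0.0022 -0.0031] F [ 0.5 -1.1 -0.9] w 0.06
```

View pics/s10c.png

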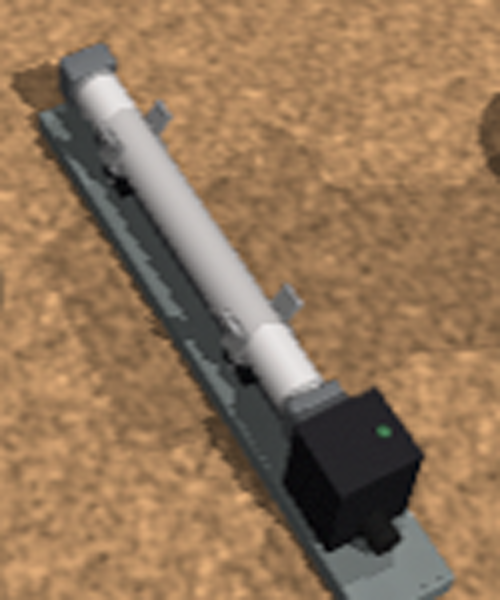

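View pics/t10c.png

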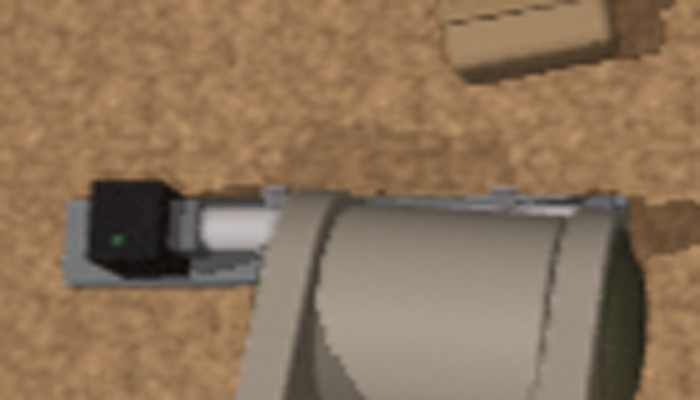

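View pics/w10.png

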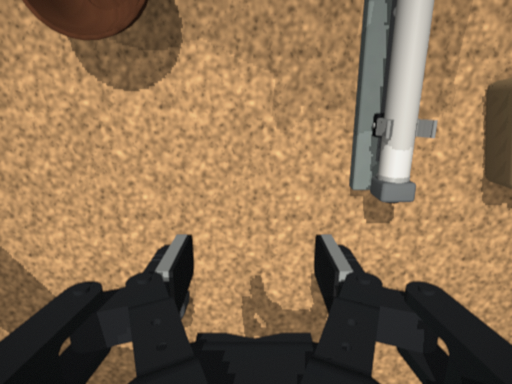

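```bash
python3 - <<'E'
from h import *
import pickle
D=pickle.load(open('D10.pkl','rb'));S=D['scene'];W=D['wrist']
seat=np.array([.6265,.1965,.046]);u=np.array([-.009,1,0]);l=np.array([1,.009,0])
for n,d,(x0,y0,w,h,k) in(('s',S,(235,225,100,110,5)),('w',W,(340,0,100,220,2.7))):
    im=cv2.resize(d['img'][y0:y0+h,x0:x0+w],None,fx=k,fy=k,interpolation=cv2.INTER_CUBIC)
    for a in(-.128,-.110,.110,.128):
        for q,z in((-.015,.015),(.015,.015),(.015,-.015),(-.015,-.015)):
            p=(proj(d,seat+u*a+l*q+[0,0,z])+.5-[x0,y0])*k
            cv2.circle(im,tuple(int(round(v)) for v in p),2,(0,0,255) if z>0 else (255,0,255),-1)
    cv2.imwrite(f'pics/{n}11.png',im)
E
```

```text
(no output)
```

View pics/s11.png

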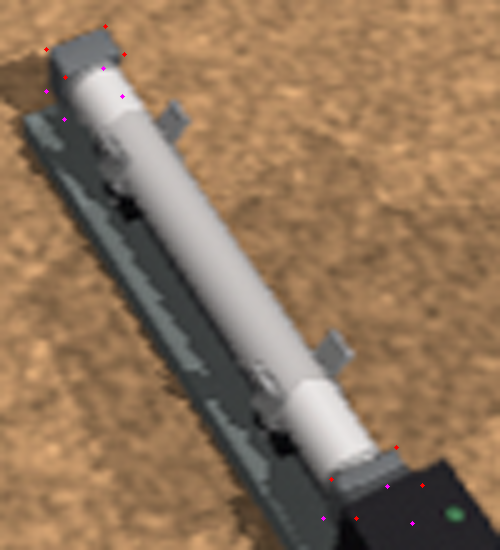

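View pics/w11.png

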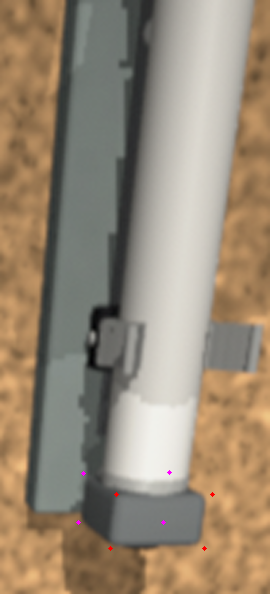

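```bash
python3 -c "
from h import *
print(readout.observe()['qvel'].round(2)); print(job.close_job())"
```

```text
[ 0.6   0.55 -0.78  0.03  0.09 -0.12]
the job is handed in; nothing more can be done
None
```

The lamp is back on its rail: pressed into both clips until it stopped, slid home into the socket, and let go. I handed the job in at about 17 s of the 72 s allowed.

- **Pressing in:** I pressed with lamp_mid about 23 mm short of dock_seat. The force peaked at about 20 N, dropped as the clips snapped, and then met a hard stop. The tool height there (37.9 mm) was what a fully seated lamp should give (38 mm). Bottoming out briefly read 33 N, more than I meant but under the 35 N limit, and I backed off at once.
- **Sliding home:** The lamp slid at 9–11 N until it stopped after about 22.7 mm. It did not move further at 24.7 N. In the wrist view the plug-end cap face came out at y = 0.3245 m, which is where the socket mouth should be.
- **After letting go:** The pictures show the barrel held in both clips, level at both ends, with no visible gap at the socket block. Drawn over the scene picture, the expected seated lamp was off by about 1 pixel (roughly 3 mm), the same at both ends. I put that down to the camera calibration, so the images alone cannot rule out a gap of 1 mm; the force stop is the stronger evidence.
- **Other checks:** While I eased off the push, the gripper sprang back about 0.8 mm at about 1 N, well below the force needed to slide the lamp, so I don't expect the lamp to have moved. I kept the arm clear of the other things on the counter, but did not measure their positions again at the end.

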